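# Snap the closing cover onto the fortune box and hold it down

### The job

We are closing the shrine counter: pick up the red cover by its brass knob, fit its black plug into the round hand hole of the wooden fortune box, and press it down with the gripper until it snaps past the catches and sits flush and level on the collar. Then keep pushing it down firmly, though not with brute force, and finish like that, still pushing with the gripper and not letting go, so I can lock it. Leave the other things on the counter where they are.

Things in the scene. Friction and masses are not known exactly. Their poses are not given: they have to be found in the camera images.
- cover: Loose round cover, 64 mm tall, about 160 g, upright on the counter. Origin: centre of the foot's underside; z up its axis; yaw free. Black plug 0-28 mm up (foot 72 mm diameter, widening to an 85 mm bead 12.5-13.5 mm up, narrowing to a 73 mm neck from 20.5 mm up); red flange 104 mm diameter, 28-34 mm up; brass cylinder knob 30 mm diameter, 34-64 mm up, to grip from above.
- cover_seat (a point): Point on the cover's axis at the flange's underside, 28 mm above the foot (36 mm below the knob's top); it meets mouth when the cover is fully home. z up along the axis.
- fortune_box: Wooden fortune box, fixed, 200 mm (its x) by 220 mm (its y) by 150 mm high, dark metal corners; origin: centre of its underside, z up. In the middle of its top a round 91 mm hand hole with a dark metal collar. Four sprung ball catches sit in the hole's wall, 6 mm below the collar's top, 78 mm across facing ones.
- mouth (a point): Centre of the collar's top face, in the middle of the hand hole, 154 mm above the counter; z up. The plug meets the catches with the flange about 15 mm above this; the push needed peaks at roughly 8 to 18 N with it 11 to 13 mm above, then drops suddenly (the catches even pull the cover down) until the flange lands on the collar, where the force rises again.
- collar: Dark metal collar ring around the hand hole, part of the box, 112 mm outside, 92 mm inside, 4 mm high; the flange rests on it when home. Origin: centre of its underside, 150 mm above the counter.
- stamp: Bystander: dark wooden hand stamp, 32 mm diameter, 62 mm tall; origin at the centre of its underside.
- ink_pad: Bystander: blue ink pad, 60 x 45 x 16 mm; origin at the centre of its underside.
- plaques: Bystander: stack of small wooden plaques, 60 x 45 x 20 mm; origin at the centre of its underside.
- pen_cup: Bystander: wooden cup of pens, 68 mm diameter, 135 mm tall with pens; origin at the centre of its underside.
- bell: Bystander: brass counter bell, 70 mm diameter, 51 mm tall; origin at the centre of its underside.
- tea_cup: Bystander: blue ceramic tea cup, 72 mm diameter, 65 mm tall; origin at the centre of its underside.
- card_stack: Bystander: banded stack of yellow wish cards, 110 x 60 x 30 mm; origin at the centre of its underside.
There are look-alikes about, which are no part of the job. Of the things that look like the cover, take the one that is nearest to the robot's base at the start.

How it is judged:
By the outcome, as a careful person would: the job done as asked, in the order asked, and still so for the second after the job is handed in, while the arm keeps its last pose, push and grip.
It also fails if it takes over 51 s, if anything falls off the work surface, if the arm or the gripper's body presses on something with over 40 N, if the wrist force passes 120 N, or if a joint passes its speed limit or range.

### The arm

A 6-joint arm with a two-finger parallel gripper is mounted at the origin on the work surface. World frame = base frame: x ahead of the robot, y to its left, z up, the work surface at z = 0. Lengths are in m, angles in rad, forces in N, time in s.
With the tool pointing down it reaches from about 0.425 to 0.95 m from the base axis. Payload 3.5 kg.
Tool frame: the origin (TCP) lies midway between the tips of the shut fingers; the grasp point (between the pads) lies 19 mm behind it; z points along the fingers, y is the direction in which the jaws open and shut (so a half turn about z gives the same grasp; the last joint's range is limited). The gripper opens to 85 mm and grips with 20 to 120 N. Pads are 22 mm wide; open, the fingers measure 114 mm over their backs; the gripper's body (76 mm by 85 mm) begins 54 mm behind the grasp point. The pads swing forward as they close: fully open they stand 13 mm farther back than shut.
Start: joints at [-1.307, 0.286, 1.577, -0, 1.279, -0.15], TCP at [0.271, -0.618, 0.231] pointing down, gripper open.
Joint ranges: [-2.77, 2.77], [-0.9, 2.22], [0.21, 2.48], [-1.53, 4.67], [0.24, 2.81], [-2.84, 2.84]. Speed limits (rad/s): [2.79, 2.79, 3.14, 3.14, 3.14, 3.14].

### API

Orientations are given as a unit quaternion [x, y, z, w].
In Python, from plant import ctrl gives the robot as it stands.
- The arm moves only by the tool apply_moves, never from a script. Its argument "moves" is a list that holds one entry, the list of rows, each a list of 7 numbers: the shift along the tool's x, y, z in m, then the turn, a rotation vector about the tool's x, y, z in degrees, then the gripper's target within -1 to 1 (shut at 1, half-way at 0, fully open at -1). In form: [[[tx, ty, tz, ax, ay, az, hand], ...]]. A call has 1 to 12 rows; each row shifts and turns the pose as measured when the row begins, along the tool's axes as they then stand; what a row does not reach is not made up. A row lasts 1/10 s, in which the tool goes at most 50 mm and 8.59 degrees, less where a joint would pass 70% of its speed; a pose out of reach is approached as far as the arm can. A call with a gripper value outside its range is refused whole. The fingers move at their own pace and stop on an object; "force" is the grip in N (left out, the last holds). Time passes only in rows, so rows that do not move let the fingers close. It gives the time, the measured TCP pose, the force and the opening at its end, in the units of the state.
- ctrl.get_state(): the state, without advancing time (a new reading comes with each control period).
- ctrl.read_camera(name): name is "side" or "top"; returns the picture (384x512x3 uint8, red, green, blue); there is no depth.
- ctrl.get_calibration(name): a dict with "camera_matrix" (3x3 intrinsics, pixels), "cam_to_world" (4x4, takes a point from camera to world coordinates). Camera axes: x right, y up, looking along -z (the intrinsics and any distortion apply to the point x, -y, -z); pixel columns grow to the right and rows downward; lengths in m; the calibration is good to about 2 mm. A picture is of the moment at which its call begins. get_calibration takes no time and is no camera call.
- ctrl.sign_off(): hands the job in, once; it reports no verdict.
The state is a dict: "time": time; "qpos": joint angles; "dq": joint speeds; "joint_efforts": joint torques, N m; "eef_pos": TCP position; "tcp_rot": TCP orientation; "contact_force": force on the tool from outside, world axes, zero at the start; "wrist_torque": the same for the moment, N m; "opening": opening from 0.0 (shut) to 1.0 (fully open).
Only numpy, scipy, OpenCV 4.12 (cv2) and the standard library are available. Lean on these libraries where they do the work, as an engineer would, in place of code of your own. Each camera call takes 0.05 s, during which the arm holds its last target. There are 200 camera calls.

## Working session

There is one attempt and no reset: what is moved stays moved. The work goes in short steps, Python scripts to look and compute and a tool call to move; the robot and the scene stay as the last step left them, time stands still between calls to the robot, and variables do not carry over. Pictures are saved under pics/ and viewed, about 8 in all and at most 12, crops included, and the job is handed in when it is done.

Besides the shell and the picture viewer there is one more tool, called as name(argument=value, ...), one argument or row to a line, values as JSON. apply_moves: Moves the arm, as the interface text tells. Its arguments: {"type":"object","properties":{"moves":{"type":"array","items":{"type":"array","items":{"type":"array","items":{"type":"number"}}}},"force":{"type":"number"}},"required":["moves"]}

```bash
mkdir -p pics
cat > h.py <<'E'
import numpy as np, cv2
from plant import ctrl
def snap(n,f):
    im=ctrl.read_camera(n); cv2.imwrite('pics/'+f+'.png',im[:,:,::-1]); return im
def cal(n):
    c=ctrl.get_calibration(n); return np.array(c['camera_matrix']),np.array(c['cam_to_world']),c
def ray(n,u,v):
    K,T,_=cal(n); d=np.linalg.solve(K,[u,v,1.]); d=T[:3,:3]@(d*[1,-1,-1]); return T[:3,3],d/np.linalg.norm(d)
def atz(n,u,v,z):
    o,d=ray(n,u,v); return o+d*(z-o[2])/d[2]
def proj(n,p):
    K,T,_=cal(n); q=T[:3,:3].T@(np.array(p)-T[:3,3]); q=K@(q*[1,-1,-1]); return q[:2]/q[2]
def tri(a,b):
    A=np.zeros((3,3));B=np.zeros(3);L=[ray(*a),ray(*b)]
    for o,d in L:
        P=np.eye(3)-np.outer(d,d);A+=P;B+=P@o
    x=np.linalg.solve(A,B); return x,[np.linalg.norm(np.cross(x-o,d)) for o,d in L]
E
python3 - <<'E'
from h import *
a=snap('side','s0');b=snap('top','t0')
for n in('side','top'):print(cal(n)[2])
print(ctrl.get_state())
E
```

```text
{'camera_matrix': array([[353.67395557,   0.        , 258.13388919],
       [  0.        , 353.67395557, 191.1078014 ],
       [  0.        ,   0.        ,   1.        ]]), 'cam_to_world': array([[-0.81115752,  0.40561739, -0.42130513,  0.11642899],
       [-0.58482683, -0.56385848,  0.58313052,  0.65588222],
       [-0.00102859,  0.71940125,  0.69459397,  0.89367432],
       [ 0.        ,  0.        ,  0.        ,  1.        ]])}
{'camera_matrix': array([[474.73791866,   0.        , 261.73714792],
       [  0.        , 474.73791866, 193.52377898],
       [  0.        ,   0.        ,   1.        ]]), 'cam_to_world': array([[ 0.01851422,  0.99406218, -0.10722687,  0.42456031],
       [-0.9996163 ,  0.02061345,  0.01850223,  0.00832946],
       [ 0.02060268,  0.10684317,  0.99406241,  1.85729814],
       [ 0.        ,  0.        ,  0.        ,  1.        ]])}
{'time': 0.1, 'qpos': array([-1.30702613e+00,  2.87101479e-01,  1.57805944e+00, -5.10668207e-06,
        1.27861772e+00, -1.49949355e-01]), 'dq': array([ 0.00206719, -0.00172836, -0.00154323, -0.0007347 ,  0.00136627,
       -0.00014389]), 'joint_efforts': array([ 1.45829563e-03, -4.07294083e+01, -2.93699098e+01, -1.24059889e-04,
        3.38524856e-03, -3.05985157e-07]), 'eef_pos': array([ 0.2712584 , -0.61743052,  0.23005362]), 'tcp_rot': array([ 9.78679966e-01,  2.05388241e-01, -6.46095625e-05, -1.09108582e-03]), 'contact_force': array([-0.68286344,  1.11270926, -0.37977569]), 'wrist_torque': array([-0.01424328, -0.06521119, -0.00038939]), 'opening': 0.9977715279446471}
```

View pics/s0.png

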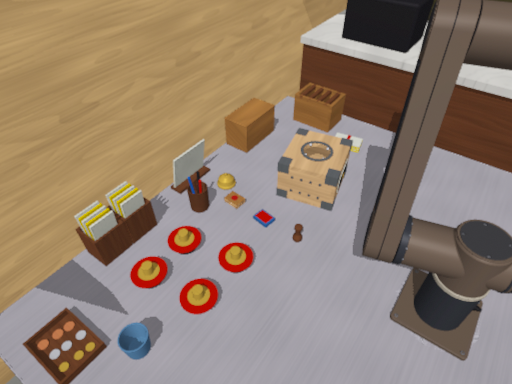

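View pics/t0.png

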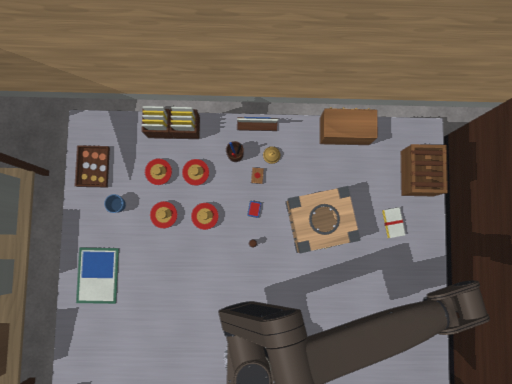

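Side view: four red covers at (236,257), (199,295), (185,239) and (150,271). In the top view they are at (205,216), (163,215), (195,172) and (158,172). The base is near (252,375) in the top view, so the nearest looks like top (205,216) / side (236,257). The bell, at top (272,155), is not a cover. The box collar is at top (324,219) / side (317,151).

Run:
```python
from h import *
for s,t in [((236,252),(205,216)),((199,291),(163,215)),((185,235),(195,172)),((150,267),(158,172))]:
    x,r=tri(('side',*s),('top',*t)); print(t,x.round(3),np.round(r,3),np.hypot(*x[:2]).round(3))
x,r=tri(('side',317,151),('top',324,219));print('collar',x,r)
a=cv2.imread('pics/s0.png');b=cv2.imread('pics/t0.png')
def c(im,u,v,h=28,w=40,k=10): return cv2.resize(im[v-h:v+h,u-w:u+w],(400,280),interpolation=cv2.INTER_CUBIC)
o=np.vstack([np.hstack([c(a,236,254),c(b,205,216)]),np.hstack([c(a,317,151),c(b,324,219)])])
cv2.imwrite('pics/crop1.png',o)
```

```text
(205, 216) [0.531 0.19  0.047] [0.002 0.002] 0.564
(163, 215) [0.531 0.349 0.05 ] [0.001 0.001] 0.635
(195, 172) [0.698 0.233 0.048] [0. 0.] 0.735
(158, 172) [0.695 0.374 0.05 ] [0.001 0.001] 0.789
collar [ 0.52101889 -0.2501892   0.14728822] [np.float64(0.00012390197334051598), np.float64(0.0001239019733404433)]
```

View pics/crop1.png

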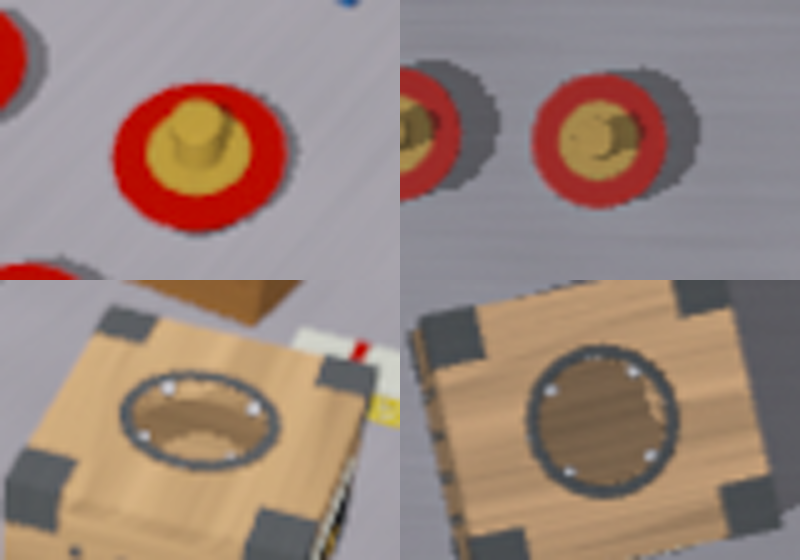

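The crop shows the chosen cover: flange centred at about side (235.7,257) and top (204.7,215.6), with an upright brass knob. The collar is at side (316.6,150.3) and top (323.9,218.8), with four catches visible. I'll refine the centres with a segmentation fit.

Run:
```python
from h import *
from scipy.optimize import least_squares
def blob(f,kind,u,v,h,w):
    im=cv2.imread(f)[v-h:v+h+1,u-w:u+w+1].astype(int); B,G,R=[im[...,i] for i in range(3)]
    m=((R-G>70)&(R-B>70)) if kind=='red' else ((abs(R-B)<25)&(R<110))
    m=m.astype(np.uint8)
    n,l,st,_=cv2.connectedComponentsWithStats(m)
    k=1+np.argmax(st[1:,4]); cs,_=cv2.findContours((l==k).astype(np.uint8),cv2.RETR_EXTERNAL,cv2.CHAIN_APPROX_NONE)
    c=max(cs,key=len)[:,0]; e=cv2.fitEllipse(c.astype(np.float32)); return np.array(e[0])+[u-w,v-h],e[1]
S={}
for nm,k,s,t in(('cover','red',(236,257,17,21),(205,216,16,16)),('collar','dk',(317,151,13,18),(324,219,17,17))):
    a,ea=blob('pics/s0.png',k,*s);b,eb=blob('pics/t0.png',k,*t)
    print(nm,a,ea,b,eb)
    x,r=tri(('side',*a),('top',*b));print(x.round(4),np.round(r,4))
    z=.033 if nm=='cover' else .153
    print(atz('side',*a,z).round(4),atz('top',*b,z).round(4))
```

```text
cover [235.40147781 256.85702896] (28.579017639160156, 34.366580963134766) [204.37187576 215.64234734] (25.352962493896484, 25.7044620513916)
[0.5325 0.194  0.0264] [0.0008 0.0008]
[0.53   0.1979 0.033 ] [0.5314 0.1929 0.033 ]
collar [316.47360611 150.68068409] (17.957548141479492, 29.83537483215332) [324.09761238 218.84915924] (29.307292938232422, 29.890531539916992)
[ 0.5222 -0.2501  0.1481] [0.0007 0.0007]
[ 0.5201 -0.2438  0.153 ] [ 0.5214 -0.2496  0.153 ]
```

apply_moves(
  moves=[
    [[0.033,-0.037,0,0,0,0,-1],[0.033,-0.037,0,0,0,0,-1],[0.033,-0.037,0,0,0,0,-1],[0.033,-0.037,0,0,0,0,-1],[0.033,-0.037,0,0,0,0,-1],[0.033,-0.037,0,0,0,0,-1],[0.033,-0.037,0,0,0,0,-1],[0.033,-0.037,0,0,0,0,-1],[0.033,-0.037,0,0,0,0,-1],[0.033,-0.037,0,0,0,0,-1],[0.033,-0.037,0,0,0,0,-1],[0.033,-0.037,0,0,0,0,-1]],
  ],
  force=60,
)

```text
time: 1.3
eef_pos: [0.4534, -0.048, 0.2252]
tcp_rot: [0.98, 0.199, -0.001, -0.005]
contact_force: [0.8, -1.7, -0.2]
opening: 1.001
```

```bash
cat >> h.py <<'E'
from scipy.spatial.transform import Rotation as Ro
def need(p):
    s=ctrl.get_state();R=Ro.from_quat(s['tcp_rot']);t=s['time']
    Rd=R.as_matrix(); z=Rd[:,2]; a=np.cross(z,[0,0,-1])
    print('t',round(t,2),'tcp',s['eef_pos'].round(4),'yaw',np.degrees(np.arctan2(Rd[1,0],Rd[0,0])).round(1),'lvl(tool deg)',np.degrees(Rd.T@a).round(2),'F',s['contact_force'].round(1),'M',s['wrist_torque'].round(2),'op',round(s['opening'],3))
    print('need',(Rd.T@(np.array(p)-s['eef_pos'])).round(4))
E
python3 -c "
from h import *
need([.531,.194,.2])"
```

```text
t 1.3 tcp [ 0.4534 -0.048   0.2252] yaw 22.9 lvl(tool deg) [-0.64 -0.03  0.  ] F [ 0.8 -1.7 -0.2] M [-0.03 -0.06  0.02] op 1.001
need [ 0.1658 -0.1923  0.0274]
```

apply_moves(
  moves=[
    [[0.033,-0.038,0,0,0,0,-1],[0.033,-0.038,0,0,0,0,-1],[0.033,-0.038,0.01,0,0,0,-1],[0.033,-0.038,0.02,0,0,0,-1],[0.025,-0.03,0.02,-0.3,0,0,-1],[0.008,-0.01,0.02,0,0,0,-1],[0,0,0.01,0,0,0,-1],[0,0,0,0,0,0,-1]],
  ],
)

```text
time: 2.1
eef_pos: [0.5262, 0.1971, 0.1461]
tcp_rot: [0.979, 0.204, 0.0, -0.002]
contact_force: [0.7, 0.3, -1.0]
opening: 0.999
```

Run:
```python
from h import *
need([.531,.194,.1])
a=snap('side','s1');b=snap('top','t1')
p=ctrl.get_state()['eef_pos']
print(proj('side',p),proj('top',p))
cv2.imwrite('pics/crop2.png',np.hstack([cv2.resize(x[v-40:v+40,u-40:u+40,::-1],(400,400),interpolation=cv2.INTER_CUBIC) for x,u,v in((a,236,240),(b,205,216))]))
```

```text
t 2.1 tcp [0.5262 0.1971 0.1461] yaw 23.5 lvl(tool deg) [-0.27 -0.06  0.  ] F [ 0.7  0.3 -1. ] M [-0.05 -0.   -0.01] op 0.999
need [0.0031 0.0049 0.046 ]
[234.571019  231.9533546] [200.14631532 214.82681024]
```

View pics/crop2.png

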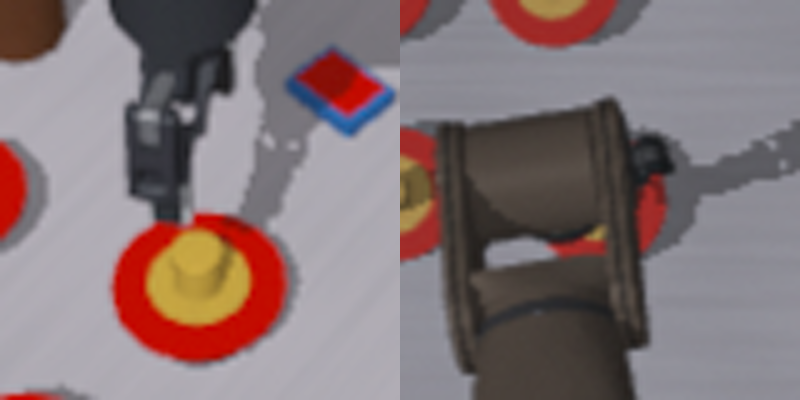

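The crop shows the open fingers above the cover, with the knob top at side (235.3,248.8). The top view is mostly hidden by the wrist.

Run:
```python
from h import *
print(atz('side',235.3,248.8,.064))
for p in([.531,.194,.064],[.53,.196,.064]): print(proj('side',p))
need([.531,.195,.042])
```

```text
[0.53287123 0.192549   0.064     ]
[235.49541894 249.43913267]
[235.33567498 250.06238455]
t 2.2 tcp [0.5273 0.1965 0.148 ] yaw 23.4 lvl(tool deg) [-0.23 -0.24  0.  ] F [ 0.1 -1.2  0.2] M [-0.02 -0.02  0.02] op 1.003
need [0.0023 0.0033 0.106 ]
```

apply_moves(
  moves=[
    [[0.001,0.002,0.02,-0.2,-0.2,0,-1],[0.001,0.002,0.025,0,0,0,-1],[0,0,0.025,0,0,0,-1],[0,0,0.015,0,0,0,-1],[0,0,0.01,0,0,0,-1],[0,0,0,0,0,0,-1]],
  ],
)

```text
time: 2.8
eef_pos: [0.5384, 0.1881, 0.0601]
tcp_rot: [0.98, 0.198, 0.009, 0.001]
contact_force: [-0.1, -0.1, -0.3]
opening: 1.002
```

```bash
python3 -c "
from h import *
need([.531,.1935,.04])"
```

```text
t 2.8 tcp [0.5384 0.1881 0.0601] yaw 22.9 lvl(tool deg) [ 0.27 -1.01  0.  ] F [-0.1 -0.1 -0.3] M [-0.03  0.03  0.03] op 1.002
need [-0.005  -0.0079  0.02  ]
```

apply_moves(
  moves=[
    [[-0.005,-0.008,0,0,-0.8,0,-1],[0,0,0,0,0,0,-1]],
  ],
)

```text
time: 3.0
eef_pos: [0.5315, 0.1936, 0.062]
tcp_rot: [0.98, 0.198, 0.003, 0.002]
contact_force: [-0.2, -0.6, -0.7]
opening: 1.002
```

```bash
python3 -c "
from h import *
need([.531,.1935,.04])"
```

```text
t 3.0 tcp [0.5315 0.1936 0.062 ] yaw 22.8 lvl(tool deg) [ 0.3  -0.31  0.  ] F [-0.2 -0.6 -0.7] M [-0.02  0.07 -0.04] op 1.002
need [-0.0006 -0.0002  0.022 ]
```

apply_moves(
  moves=[
    [[0,0,0.012,0.2,-0.3,0,-1],[0,0,0.01,0,0,0,-1],[0,0,0,0,0,0,-1]],
  ],
)

```text
time: 3.3
eef_pos: [0.5329, 0.1945, 0.0406]
tcp_rot: [0.98, 0.198, 0.002, 0.001]
contact_force: [-0.5, 0.1, 0.6]
opening: 0.997
```

```bash
python3 -c "
from h import *
need([.531,.1935,.04])"
```

```text
t 3.3 tcp [0.5329 0.1945 0.0406] yaw 22.9 lvl(tool deg) [ 0.15 -0.23  0.  ] F [-0.5  0.1  0.6] M [-0.    0.03 -0.04] op 0.997
need [-0.0021  0.0002  0.0006]
```

apply_moves(
  moves=[
    [[-0.002,0,0,0,0,0,1],[0,0,0,0,0,0,1],[0,0,0,0,0,0,1],[0,0,0,0,0,0,1],[0,0,0,0,0,0,1],[0,0,0,0,0,0,1],[0,0,0,0,0,0,1],[0,0,0,0,0,0,1]],
  ],
)

```text
time: 4.1
eef_pos: [0.531, 0.1935, 0.0404]
tcp_rot: [0.98, 0.198, 0.002, 0.001]
contact_force: [0.0, -0.2, 0.3]
opening: 0.328
```

Run:
```python
from h import *
need([.531,.1935,.2])
a=snap('side','s2')
cv2.imwrite('pics/crop3.png',cv2.resize(a[200:280,186:286,::-1],(700,560),interpolation=cv2.INTER_CUBIC))
```

```text
t 4.1 tcp [0.531  0.1935 0.0404] yaw 22.9 lvl(tool deg) [ 0.15 -0.21  0.  ] F [ 0.  -0.2  0.3] M [ 0.01 -0.02  0.05] op 0.328
need [ 0.0006  0.0004 -0.1596]
```

View pics/crop3.png

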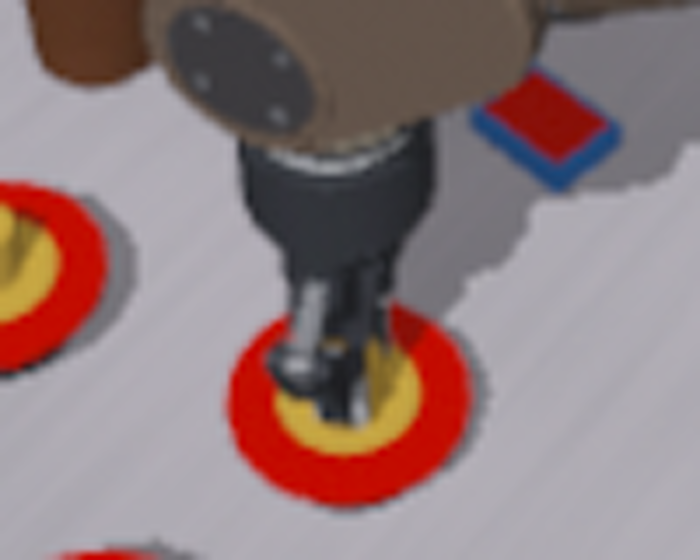

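The knob is held between the pads: flange centre at crop (350,400), finger at (345,390), opening 0.33 ≈ 30 mm. Next I lift.

apply_moves(
  moves=[
    [[0,0,-0.01,0,0,0,1],[0,0,-0.02,0,0,0,1],[0,0,-0.03,0,0,0,1],[0,0,-0.03,0,0,0,1],[0,0,-0.03,0,0,0,1],[0,0,-0.03,0,0,0,1],[0,0,-0.03,0,0,0,1],[0,0,-0.02,0,0,0,1],[0,0,-0.01,0,0,0,1],[0,0,0,0,0,0,1]],
  ],
  force=90,
)

```text
time: 5.15
eef_pos: [0.5255, 0.1933, 0.2577]
tcp_rot: [0.98, 0.199, -0.004, 0.001]
contact_force: [-0.4, 0.2, -1.9]
opening: 0.319
```

```bash
python3 -c "
from h import *
need([.521,-.249,.25])"
```

```text
t 5.15 tcp [0.5255 0.1933 0.2577] yaw 22.9 lvl(tool deg) [-0.    0.42  0.  ] F [-0.4  0.2 -1.9] M [ 0.01  0.   -0.04] op 0.319
need [-0.1763  0.4057  0.009 ]
```

apply_moves(
  moves=[
    [[-0.007,0.016,0,0,0,0,1],[-0.015,0.034,0,0,0,0,1],[-0.015,0.035,0,0,0,0,1],[-0.015,0.035,0,0,0,0,1],[-0.015,0.035,0,0,0,0,1],[-0.015,0.035,0,0,0,0,1],[-0.015,0.035,0,0,0,0,1],[-0.015,0.035,0,0,0,0,1],[-0.015,0.035,0,0,0,0,1],[-0.015,0.035,0,0,0,0,1],[-0.015,0.035,0,0,0,0,1],[-0.01,0.02,0,0,0,0,1]],
  ],
)

```text
time: 6.35
eef_pos: [0.5118, -0.236, 0.2348]
tcp_rot: [0.979, 0.202, -0.019, -0.008]
contact_force: [-0.0, 0.4, -2.0]
opening: 0.319
```

```bash
python3 -c "
from h import *
need([.521,-.249,.25])"
```

```text
t 6.35 tcp [ 0.5118 -0.236   0.2348] yaw 23.4 lvl(tool deg) [-1.36  1.89  0.  ] F [-0.   0.4 -2. ] M [ 0.02 -0.01 -0.01] op 0.319
need [ 0.0028  0.0153 -0.0156]
```

apply_moves(
  moves=[
    [[0.003,0.01,-0.008,-1.3,1.9,0,1],[0,0,0,0,0,0,1]],
  ],
)

```text
time: 6.55
eef_pos: [0.5175, -0.2463, 0.239]
tcp_rot: [0.98, 0.2, -0.001, -0.002]
contact_force: [0.1, 0.3, -1.5]
opening: 0.326
```

Run:
```python
from h import *
need([.521,-.249,.22])
a=snap('side','s3');b=snap('top','t3')
cv2.imwrite('pics/crop4.png',np.hstack([cv2.resize(x[v-40:v+40,u-40:u+40,::-1],(400,400),interpolation=cv2.INTER_CUBIC) for x,u,v in((a,317,140),(b,324,219))]))
```

```text
t 6.55 tcp [ 0.5175 -0.2463  0.239 ] yaw 23.1 lvl(tool deg) [-0.28  0.05  0.  ] F [ 0.1  0.3 -1.5] M [-0.01 -0.06 -0.01] op 0.326
need [0.0021 0.004  0.019 ]
```

View pics/crop4.png

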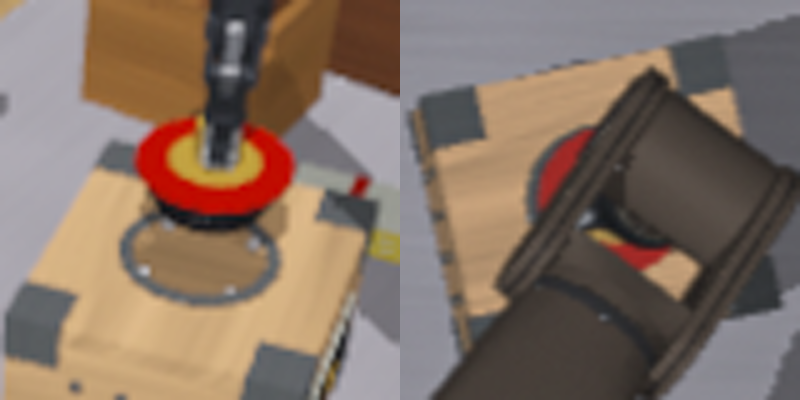

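The side crop shows the plug hanging just above the collar, roughly centred and level, with the flange at crop (215,165). I'll check the flange ellipse against the TCP to get the alignment.

```bash
cat >> h.py <<'E'
def red(im,u,v,h=20,w=26):
    im=im[v-h:v+h+1,u-w:u+w+1].astype(int);R,G,B=[im[...,i] for i in range(3)]
    m=((R-G>70)&(R-B>70)).astype(np.uint8);n,l,st,_=cv2.connectedComponentsWithStats(m)
    k=1+np.argmax(st[1:,4]);cs,_=cv2.findContours((l==k).astype(np.uint8),0,cv2.CHAIN_APPROX_NONE)
    c=cv2.convexHull(max(cs,key=len)).astype(np.float32);e=cv2.fitEllipse(c);return np.array(e[0])+[u-w,v-h],e[1:]
E
python3 - <<'E'
from h import *
rd=lambda f:cv2.imread(f'pics/{f}.png')[:,:,::-1]
e0=red(rd('s0'),236,257);e3=red(rd('s3'),319,131)
p=ctrl.get_state()['eef_pos']
print(e0,e3)
q0=np.array([.531,.1935,.031]);q3=p-[0,0,.0094]
print('meas-proj',e0[0]-proj('side',q0),e3[0]-proj('side',q3))
print('mm', 1e3*(atz('side',*e0[0],.031)-q0),1e3*(atz('side',*e3[0],q3[2])-q3))
# collar: several known pts; catches
print('collar proj', proj('side',[.521,-.249,.154]),proj('top',[.521,-.249,.154]))
E
```

```text
(array([235.43232727, 256.77654076]), ((29.473556518554688, 35.01436233520508), 83.96735382080078)) (array([319.48047066, 132.45802498]), ((20.066247940063477, 31.784475326538086), 94.81363677978516))
meas-proj [-0.67730873  0.68427029] [-0.59292821 -0.02715657]
mm [1.04923760e-01 3.07926847e+00 2.77555756e-14] [1.64745403e+00 9.94085633e-01 2.77555756e-14]
collar proj [317.02365155 149.60733088] [323.96621017 218.93054988]
```

apply_moves(
  moves=[
    [[0.002,0.003,0.012,-0.2,0,0,1],[0,0,0.012,0,0,0,1],[0,0,0,0,0,0,1]],
  ],
)

```text
time: 6.95
eef_pos: [0.52, -0.2427, 0.2111]
tcp_rot: [0.979, 0.203, -0.002, -0.003]
contact_force: [0.1, 0.1, -3.3]
opening: 0.318
```

Run:
```python
from h import *
need([.521,-.249,.186])
```

```text
t 6.95 tcp [ 0.52   -0.2427  0.2111] yaw 23.4 lvl(tool deg) [-0.35  0.2   0.  ] F [ 0.1  0.1 -3.3] M [ 0.02 -0.02 -0.05] op 0.318
need [-0.0015  0.0063  0.0251]
```

apply_moves(
  moves=[
    [[-0.001,0.006,0,-0.3,0.2,0,1],[0,0,0.005,0,0,0,1],[0,0,0,0,0,0,1]],
  ],
)

```text
time: 7.25
eef_pos: [0.5216, -0.2476, 0.2047]
tcp_rot: [0.979, 0.204, -0.0, -0.001]
contact_force: [-0.5, 0.6, -2.3]
opening: 0.323
```

Run:
```python
from h import *
need([.521,-.249,.186])
```

```text
t 7.25 tcp [ 0.5216 -0.2476  0.2047] yaw 23.6 lvl(tool deg) [-0.1   0.03  0.  ] F [-0.5  0.6 -2.3] M [ 0.01  0.02 -0.05] op 0.323
need [-0.0011  0.0011  0.0187]
```

apply_moves(
  moves=[
    [[-0.001,0.001,0.005,0,0,0,1],[0,0.001,0.005,0,0,0,1],[0,0,0.004,0,0,0,1],[0,0,0,0,0,0,1]],
  ],
)

```text
time: 7.65
eef_pos: [0.5217, -0.2504, 0.1901]
tcp_rot: [0.979, 0.204, -0.0, -0.0]
contact_force: [0.0, -0.4, -2.3]
opening: 0.32
```

Run:
```python
from h import *
need([.521,-.249,.184])
a=snap('side','s5')
print(red(a,318,145))
cv2.imwrite('pics/crop5.png',cv2.resize(a[110:190,267:367,::-1],(700,560),interpolation=cv2.INTER_CUBIC))
```

```text
t 7.65 tcp [ 0.5217 -0.2504  0.1901] yaw 23.5 lvl(tool deg) [-0.05 -0.01  0.  ] F [ 0.  -0.4 -2.3] M [-0.05  0.02 -0.03] op 0.32
need [-0.0001 -0.0016  0.0061]
(array([317.27966309, 143.8413105 ]), ((19.418004989624023, 31.028026580810547), 95.43196868896484))
```

View pics/crop5.png

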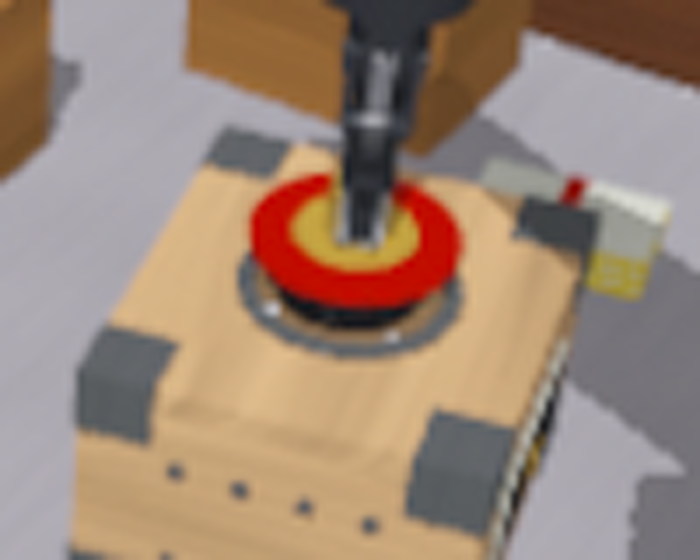

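The foot is inside the collar with no contact force. Flange centre is at crop (356,240) and collar centre at about (351,285). I continue down in small steps while watching the force.

apply_moves(
  moves=[
    [[0,-0.001,0.004,0,0,0,1],[0,0,0.004,0,0,0,1],[0,0,0,0,0,0,1]],
  ],
  force=110,
)

```text
time: 8.0
eef_pos: [0.5216, -0.2497, 0.1822]
tcp_rot: [0.979, 0.204, 0.0, 0.0]
contact_force: [-0.0, -0.2, -1.3]
opening: 0.311
```

Run:
```python
from h import *
need([.521,-.249,.1664])
for z in(.154,.178,.183): print(proj('side',[.521,-.249,z]))
```

```text
t 8.0 tcp [ 0.5216 -0.2497  0.1822] yaw 23.5 lvl(tool deg) [ 0.02 -0.05  0.  ] F [-0.  -0.2 -1.3] M [-0.02  0.   -0.03] op 0.311
need [-0.0003 -0.0009  0.0158]
[317.02365155 149.60733088]
[317.83771112 143.91946295]
[318.01017343 142.71446166]
```

apply_moves(
  moves=[
    [[0,0,0.003,0,0,0,1],[0,0,0.002,0,0,0,1]],
  ],
)

```text
time: 8.2
eef_pos: [0.5219, -0.25, 0.1804]
tcp_rot: [0.979, 0.204, 0.0, 0.001]
contact_force: [-4.2, 2.0, 7.6]
opening: 0.315
```

```bash
python3 -c "
from h import *
need([.521,-.249,.1664])"
```

```text
t 8.2 tcp [ 0.5219 -0.25    0.1804] yaw 23.5 lvl(tool deg) [ 0.07 -0.04  0.  ] F [-4.2  2.   7.6] M [0.44 0.7  0.04] op 0.315
need [-0.0005 -0.0013  0.014 ]
```

The catches are touched. A sideways force of (-4,+2) N says to shift slightly that way.

apply_moves(
  moves=[
    [[-0.001,-0.001,0,0,0,0,1],[0,0,0,0,0,0,1]],
  ],
)

```text
time: 8.4
eef_pos: [0.5208, -0.2495, 0.1813]
tcp_rot: [0.979, 0.204, 0.001, 0.001]
contact_force: [-0.4, -0.0, -3.1]
opening: 0.317
```

```bash
python3 -c "
from h import *
need([.521,-.249,.1664])"
```

```text
t 8.4 tcp [ 0.5208 -0.2495  0.1813] yaw 23.6 lvl(tool deg) [ 0.12 -0.07  0.  ] F [-0.4 -0.  -3.1] M [ 0.02 -0.02  0.02] op 0.317
need [ 0.0004 -0.0004  0.0149]
```

apply_moves(
  moves=[
    [[0,0,0.004,0.1,0,0,1],[0,0,0.003,0,0,0,1]],
  ],
)

```text
time: 8.6
eef_pos: [0.5218, -0.2501, 0.1786]
tcp_rot: [0.979, 0.204, 0.002, 0.001]
contact_force: [-4.0, 3.0, 8.9]
opening: 0.312
```

```bash
python3 -c "
from h import *
need([.521,-.249,.1664])"
```

```text
t 8.6 tcp [ 0.5218 -0.2501  0.1786] yaw 23.6 lvl(tool deg) [ 0.15 -0.15  0.  ] F [-4.   3.   8.9] M [ 0.46  0.77 -0.01] op 0.312
need [-0.0004 -0.0014  0.0122]
```

apply_moves(
  moves=[
    [[-0.001,-0.002,0.003,0,-0.2,0,1],[0,0,0.004,0,0,0,1]],
  ],
)

```text
time: 8.8
eef_pos: [0.5222, -0.2501, 0.1775]
tcp_rot: [0.979, 0.204, 0.002, 0.004]
contact_force: [-4.7, 4.4, 8.3]
opening: 0.312
```

```bash
python3 -c "
from h import *
need([.521,-.249,.1664])"
```

```text
t 8.8 tcp [ 0.5222 -0.2501  0.1775] yaw 23.6 lvl(tool deg) [ 0.47 -0.12  0.  ] F [-4.7  4.4  8.3] M [ 0.67  0.91 -0.01] op 0.312
need [-0.0006 -0.0016  0.0111]
```

apply_moves(
  moves=[
    [[-0.002,-0.003,0.003,0.4,0,0,1],[-0.001,-0.002,0.005,0,0,0,1]],
  ],
)

```text
time: 9.0
eef_pos: [0.5199, -0.2488, 0.1727]
tcp_rot: [0.979, 0.204, 0.004, 0.004]
contact_force: [0.8, -0.2, -4.1]
opening: 0.321
```

```bash
python3 -c "
from h import *
need([.521,-.249,.1664])"
```

```text
t 9.0 tcp [ 0.5199 -0.2488  0.1727] yaw 23.5 lvl(tool deg) [ 0.55 -0.4   0.  ] F [ 0.8 -0.2 -4.1] M [-0.21  0.08 -0.1 ] op 0.321
need [0.0008 0.0006 0.0063]
```

apply_moves(
  moves=[
    [[0,0,0.004,0.5,-0.4,0,1],[0,0,0.003,0.1,-0.1,0,1],[0,0,0,0,0,0,1]],
  ],
)

```text
time: 9.3
eef_pos: [0.5194, -0.2485, 0.1669]
tcp_rot: [0.979, 0.204, -0.002, -0.001]
contact_force: [0.5, -0.5, -1.3]
opening: 0.313
```

```bash
python3 -c "
from h import *
need([.521,-.249,.1664])"
```

```text
t 9.3 tcp [ 0.5194 -0.2485  0.1669] yaw 23.6 lvl(tool deg) [-0.21  0.24  0.  ] F [ 0.5 -0.5 -1.3] M [-0.04 -0.06  0.01] op 0.313
need [0.0012 0.0011 0.0004]
```

apply_moves(
  moves=[
    [[0,0,0.003,-0.2,0.2,0,1],[0,0,0.003,0,0,0,1]],
  ],
)

```text
time: 9.5
eef_pos: [0.5196, -0.2486, 0.1665]
tcp_rot: [0.979, 0.204, -0.001, -0.001]
contact_force: [-8.4, 5.4, 16.6]
opening: 0.319
```

```bash
python3 -c "
from h import *
need([.521,-.249,.1664])"
```

```text
t 9.5 tcp [ 0.5196 -0.2486  0.1665] yaw 23.6 lvl(tool deg) [-0.1   0.14  0.  ] F [-8.4  5.4 16.6] M [ 0.6   1.12 -0.09] op 0.319
need [0.0011 0.0009 0.0001]
```

apply_moves(
  moves=[
    [[-0.001,-0.002,0.005,0,0,0,1],[-0.001,-0.002,0.005,0,0,0,1]],
  ],
)

```text
time: 9.7
eef_pos: [0.5197, -0.2487, 0.1665]
tcp_rot: [0.979, 0.204, 0.002, 0.003]
contact_force: [-3.6, 0.2, 17.4]
opening: 0.313
```

Run:
```python
from h import *
need([.521,-.249,.1664])
a=snap('side','s6')
print(red(a,317,147))
need([.521,-.249,.1664])
cv2.imwrite('pics/crop6.png',cv2.resize(a[110:190,267:367,::-1],(700,560),interpolation=cv2.INTER_CUBIC))
```

```text
t 9.7 tcp [ 0.5197 -0.2487  0.1665] yaw 23.6 lvl(tool deg) [ 0.42 -0.12  0.  ] F [-3.6  0.2 17.4] M [ 0.71  0.81 -0.02] op 0.313
need [0.0011 0.0009 0.0001]
(array([316.81997681, 149.78214455]), ((19.36882209777832, 30.44883155822754), 95.74400329589844))
t 9.75 tcp [ 0.5197 -0.2486  0.1665] yaw 23.6 lvl(tool deg) [ 0.43 -0.13  0.  ] F [-4.   0.4 17. ] M [0.63 0.78 0.02] op 0.317
need [0.0011 0.0009 0.0001]
```

View pics/crop6.png

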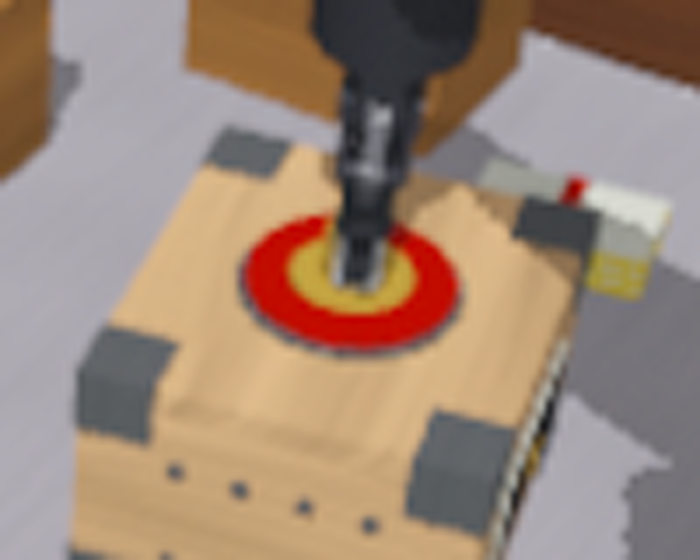

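The flange is seated on the collar all round (centre at crop (350,285)). I level the wrist and push harder.

apply_moves(
  moves=[
    [[0,-0.001,0.007,0.4,-0.1,0,1],[-0.001,-0.001,0.008,0.3,-0.1,0,1]],
  ],
)

```text
time: 9.95
eef_pos: [0.5196, -0.2487, 0.1664]
tcp_rot: [0.979, 0.205, -0.001, -0.001]
contact_force: [-12.5, 10.2, 33.7]
opening: 0.319
```

```bash
python3 -c "
from h import *
need([.521,-.249,.1664])"
```

```text
t 9.95 tcp [ 0.5196 -0.2487  0.1664] yaw 23.6 lvl(tool deg) [-0.16  0.1   0.  ] F [-12.5  10.2  33.7] M [ 1.37  1.67 -0.04] op 0.319
need [0.0011 0.0009 0.    ]
```

Down force is 34 N and level, but the side load is too high. One more row to trim it.

apply_moves(
  moves=[
    [[-0.002,-0.003,0.0075,0,0,0,1],[-0.002,-0.003,0.0075,0,0,0,1]],
  ],
)

```text
time: 10.15
eef_pos: [0.5197, -0.2486, 0.1664]
tcp_rot: [0.979, 0.204, 0.005, 0.005]
contact_force: [-3.2, 0.6, 24.4]
opening: 0.312
```

```bash
python3 -c "
from h import *
need([.521,-.249,.1664])"
```

```text
t 10.15 tcp [ 0.5197 -0.2486  0.1664] yaw 23.6 lvl(tool deg) [ 0.7 -0.5  0. ] F [-3.2  0.6 24.4] M [1.   0.99 0.02] op 0.312
need [0.001  0.0008 0.0001]
```

apply_moves(
  moves=[
    [[-0.001,-0.002,0.008,0.7,-0.5,0,1],[-0.001,-0.002,0.008,0.2,-0.2,0,1]],
  ],
)

```text
time: 10.35
eef_pos: [0.5197, -0.2487, 0.1665]
tcp_rot: [0.979, 0.205, 0.0, 0.002]
contact_force: [-10.0, 4.8, 29.8]
opening: 0.313
```

```bash
python3 -c "
from h import *
need([.521,-.249,.1664])"
```

```text
t 10.35 tcp [ 0.5197 -0.2487  0.1665] yaw 23.6 lvl(tool deg) [0.23 0.05 0.  ] F [-10.    4.8  29.8] M [ 1.11  1.67 -0.02] op 0.313
need [0.0011 0.0008 0.0001]
```

Run:
```python
from h import *
a=snap('side','s7');b=snap('top','t7')
print(red(a,317,147)); need([.521,-.249,.1664])
d=np.hstack([a,b])[:,:,::-1]
cv2.imwrite('pics/fin.png',cv2.resize(d,(800,300),interpolation=cv2.INTER_AREA))
```

```text
(array([316.81591225, 149.77731895]), ((19.360443115234375, 30.445655822753906), 95.68171691894531))
t 10.45 tcp [ 0.5197 -0.2487  0.1664] yaw 23.6 lvl(tool deg) [0.24 0.04 0.  ] F [-10.4   4.9  29. ] M [ 1.09  1.66 -0.12] op 0.313
need [0.0011 0.0008 0.    ]
```

View pics/fin.png

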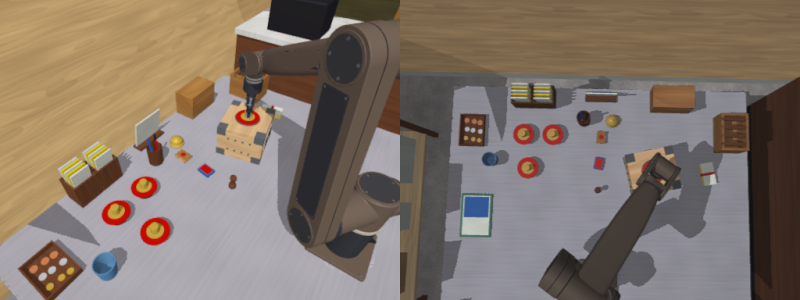

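The cover is seated, everything else is where it was, and the push holds steady at about 29 N. I'm handing it in.

```bash
python3 -c "
from h import *
print(ctrl.sign_off())"
```

```text
the job is handed in; nothing more can be done
None
```

The red cover nearest the base is now snapped into the fortune box. The gripper still holds it by the knob and is pushing it down, ready for you to lock. The job took about 10.5 s of robot time and is handed in.

- **Snap and fit:** the push built up on the catches, then dropped suddenly to a slight pull. It rose again as the flange landed on the collar. The last pictures show the flange flush all round, and the gripper stopped at the height expected for a fully home cover.
- **Final push:** the last readings showed a steady downward push of about 29 N, with the wrist about 0.25° off level.
- **What was not ideal:** about 11 N of side force remained. Removing it tilted the wrist, so I chose the more level position.
- **Other things on the counter:** by eye, they look unmoved in the last side and top pictures. The arm hides part of the top view.

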